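# Set out the guest toiletries in reverse order

## Task

Move the four toiletries (tall round bottle, square bottle, jar, flat oblong bottle) from the black service tray to the dark wooden guest rack, one to a bay, in the reverse order: what stood at the left end of the tray goes to the right end of the rack, and so on along the row. Keep them all upright throughout, and leave each one standing on the floor of its bay.

Things in the scene. Friction and masses are not known exactly. Their poses are not given: they have to be found in the camera images.
- tall: Tall round bottle: body 38 mm across and 76 mm high, cap 22 mm across on top, 96 mm high over all, about 90 g; may be turned any way about its axis. White plastic with a plain metal cap. Origin at the centre of its underside, z up. Starts upright on its cork coaster in a bay of the black tray, at the middle of the bay to within 3 mm.
- square: Square bottle: body 36 by 36 mm and 66 mm high, round cap 24 mm across on top, 82 mm high over all, about 90 g; its sides lie within 0.12 rad of the tray's. White plastic with a plain metal cap. Origin at the centre of its underside, z up. Starts upright on its cork coaster in a bay of the black tray, at the middle of the bay to within 3 mm.
- jar: Squat round cream jar: body 47 mm across and 36 mm high, lid 48 mm across and 16 mm high on it, 52 mm high over all, about 100 g; may be turned any way about its axis. White plastic with a plain metal cap. Origin at the centre of its underside, z up. Starts upright on its cork coaster in a bay of the black tray, at the middle of the bay to within 3 mm.
- flask: Flat oblong bottle: body 30 mm (its x) by 46 mm (its y) and 56 mm high, round cap 20 mm across on top, 70 mm high over all, about 80 g; its sides lie within 0.12 rad of the tray's. White plastic with a plain metal cap. Origin at the centre of its underside, z up. Starts upright on its cork coaster in a bay of the black tray, at the middle of the bay to within 3 mm.
- coaster_tall: Fixed round cork coaster, 58 mm across, 3 mm thick, lying in a bay of the black tray under the tall round bottle at the start; it stays there and so marks where that bottle came from. Its rim shows around the bottle. Origin at the centre of its underside.
- coaster_square: Fixed round cork coaster, 58 mm across, 3 mm thick, lying in a bay of the black tray under the square bottle at the start; it stays there and so marks where that bottle came from. Its rim shows around the bottle. Origin at the centre of its underside.
- coaster_jar: Fixed round cork coaster, 58 mm across, 3 mm thick, lying in a bay of the black tray under the jar at the start; it stays there and so marks where that bottle came from. Its rim shows around the bottle. Origin at the centre of its underside.
- coaster_flask: Fixed round cork coaster, 58 mm across, 3 mm thick, lying in a bay of the black tray under the flat oblong bottle at the start; it stays there and so marks where that bottle came from. Its rim shows around the bottle. Origin at the centre of its underside.
- tray: Black plastic tray holding the bottles at the start, left or right of the robot. Fixed, 76 (x) by 286 mm (y). Four square bays in a row along y, 64 mm inside, middles at y = 105, 35, -35, -105 mm, x = 0. Floor 6 mm above the underside; walls and ribs 6 mm thick, tops at 16 mm, end walls' at 40 mm. Origin: centre of the underside. +y end on the robot's left; yaw within 0.28 rad.
- rack: Dark wooden guest rack, empty at the start, on the other side from the tray. Fixed, 76 (x) by 286 mm (y). Four square bays in a row along y, 64 mm inside, middles at y = 105, 35, -35, -105 mm, x = 0. Floor 6 mm above the underside; walls and ribs 6 mm thick, tops at 16 mm, end walls' at 40 mm. Origin: centre of the underside. +y end on the robot's left; yaw within 0.28 rad.

How it is judged:
At the end, for the whole second after the job is handed in: Each of the four stands in the rack bay that mirrors its starting tray bay (leftmost to rightmost and so on): within 16 mm of the middle along the row and 18 mm across, underside within 4 mm of the bay floor, tilted under 0.1 rad, at rest (under 0.02 m/s, 0.2 rad/s) (((y of coaster_tall in the frame of tray between 0.093 and 0.117 m and y of tall in the frame of rack between -0.121 and -0.089 m) or (y of coaster_tall in the frame of tray between 0.023 and 0.047 m and y of tall in the frame of rack between -0.051 and -0.019 m) or (y of coaster_tall in the frame of tray between -0.047 and -0.023 m and y of tall in the frame of rack between 0.019 and 0.051 m) or (y of coaster_tall in the frame of tray between -0.117 and -0.093 m and y of tall in the frame of rack between 0.089 and 0.121 m)) and x of tall in the frame of rack between -0.018 and 0.018 m and z of tall in the frame of rack between 0.002 and 0.01 m and angle between each of tall, square, jar, flask's own z axis and vertical below 0.1 rad and linear speed of each of tall, square, jar, flask below 0.02 m/s and angular speed of each of tall, square, jar, flask below 0.2 rad/s and ((y of coaster_square in the frame of tray between 0.093 and 0.117 m and y of square in the frame of rack between -0.121 and -0.089 m) or (y of coaster_square in the frame of tray between 0.023 and 0.047 m and y of square in the frame of rack between -0.051 and -0.019 m) or (y of coaster_square in the frame of tray between -0.047 and -0.023 m and y of square in the frame of rack between 0.019 and 0.051 m) or (y of coaster_square in the frame of tray between -0.117 and -0.093 m and y of square in the frame of rack between 0.089 and 0.121 m)) and x of square in the frame of rack between -0.018 and 0.018 m and z of square in the frame of rack between 0.002 and 0.01 m and ((y of coaster_jar in the frame of tray between 0.093 and 0.117 m and y of jar in the frame of rack between -0.121 and -0.089 m) or (y of coaster_jar in the frame of tray between 0.023 and 0.047 m and y of jar in the frame of rack between -0.051 and -0.019 m) or (y of coaster_jar in the frame of tray between -0.047 and -0.023 m and y of jar in the frame of rack between 0.019 and 0.051 m) or (y of coaster_jar in the frame of tray between -0.117 and -0.093 m and y of jar in the frame of rack between 0.089 and 0.121 m)) and x of jar in the frame of rack between -0.018 and 0.018 m and z of jar in the frame of rack between 0.002 and 0.01 m and ((y of coaster_flask in the frame of tray between 0.093 and 0.117 m and y of flask in the frame of rack between -0.121 and -0.089 m) or (y of coaster_flask in the frame of tray between 0.023 and 0.047 m and y of flask in the frame of rack between -0.051 and -0.019 m) or (y of coaster_flask in the frame of tray between -0.047 and -0.023 m and y of flask in the frame of rack between 0.019 and 0.051 m) or (y of coaster_flask in the frame of tray between -0.117 and -0.093 m and y of flask in the frame of rack between 0.089 and 0.121 m)) and x of flask in the frame of rack between -0.018 and 0.018 m and z of flask in the frame of rack between 0.002 and 0.01 m); the robot touches nothing.
It fails at once if the tall is tipped by more than 0.6 rad (angle between tall's own z axis and vertical above 0.6 rad).
It fails at once if the square is tipped by more than 0.6 rad (angle between square's own z axis and vertical above 0.6 rad).
It fails at once if the jar is tipped by more than 0.6 rad (angle between jar's own z axis and vertical above 0.6 rad).
It fails at once if the flask is tipped by more than 0.6 rad (angle between flask's own z axis and vertical above 0.6 rad).
It also fails if it takes over 107 s, if anything falls off the work surface, if the arm or the gripper's body presses on something with over 40 N, if the wrist force passes 120 N, or if a joint passes its speed limit or range.

## Robot

A 6-joint arm with a two-finger parallel gripper is mounted at the origin on the work surface. World frame = base frame: x ahead of the robot, y to its left, z up, the work surface at z = 0. Lengths are in m, angles in rad, forces in N, time in s.
With the tool pointing down it reaches from about 0.325 to 0.875 m from the base axis. Payload 4.4 kg.
Tool frame: the origin (TCP) lies midway between the tips of the shut fingers; the grasp point (between the pads) lies 19 mm behind it; y points along the fingers, z is the direction in which the jaws open and shut, and the axes are right-handed (so a half turn about y gives the same grasp; the last joint's range is limited). The gripper opens to 85 mm and grips with 20 to 120 N. Pads are 22 mm wide; open, the fingers measure 114 mm over their backs; the gripper's body (76 mm by 85 mm) begins 54 mm behind the grasp point. The pads swing forward as they close: fully open they stand 13 mm farther back than shut.
Start: joints at [-1.486, 0.207, 1.542, -0, 1.393, -0.15], TCP at [0.134, -0.559, 0.231] pointing down, gripper open.
Joint ranges: [-2.73, 2.73], [-0.86, 2.22], [0.23, 2.46], [-1.11, 4.25], [0.08, 2.63], [-2.82, 2.82]. Speed limits (rad/s): [2.79, 2.79, 3.14, 3.14, 3.14, 3.14].

## Interface

Orientations are given as a rotation vector (axis times angle).
In Python, from workcell import r gives the robot as it stands. The module is installed in compiled form; this text tells all that it offers.
- The arm moves only by the tool send_rows, never from a script. Its argument "deltas" is one flat list of numbers, 5 for each row, row after row: the shift along the tool's x, y, z in mm, then the turn about the tool's y in degrees, then the closure, from 0 (fully open) to 1 (shut). A call has 1 to 10 rows; each row shifts and turns the commanded pose from where the row before left it, along the tool's axes as they then stand; what a row does not reach is not made up. A row lasts 1/12 s, in which the tool goes at most 41.7 mm and 7.16 degrees, less where a joint would pass 70% of its speed; a pose out of reach is approached as far as the arm can. A call with a gripper value outside its range is refused whole. The fingers move at their own pace and stop on an object; "squeeze" is the grip in N (left out, the last holds). Time passes only in rows, so rows that do not move let the fingers close. It gives the time, the measured TCP pose, the force and the opening at its end, in the units of the state.
- r.read_state(): the state, without advancing time (a new reading comes with each control period).
- r.snapshot(name): name is "side" or "top"; returns a dict with "pixels" (384x512x3 uint8, red, green, blue), "intrinsics" (3x3 intrinsics, pixels), "k1" (the pictures are not rectified: a ray, as slopes to the right and down, at radius r is drawn at 1 + k1 r^2 times it, then the intrinsics apply), "world_to_cam" (4x4, takes a point from world to camera coordinates). Camera axes: x right, y up, looking along -z (the intrinsics and any distortion apply to the point x, -y, -z); pixel columns grow to the right and rows downward; lengths in m; the calibration is good to about 2 mm. A picture is of the moment at which its call begins. There is no depth.
- r.job_done(): hands the job in, once; it reports no verdict.
The state is a dict: "t": time; "q": joint angles; "dq": joint speeds; "joint_efforts": joint torques, N m; "position": TCP position; "orientation": TCP orientation; "contact_force": force on the tool from outside, world axes, zero at the start; "moment": the same for the moment, N m; "grip_width": finger opening in m.
Only numpy, scipy, OpenCV 4.12 (cv2) and the standard library are available. Lean on these libraries where they do the work, as an engineer would, in place of code of your own. Each camera call takes 0.05 s, during which the arm holds its last target. There are 200 camera calls.

## Working session

There is one attempt and no reset: what is moved stays moved. The work goes in short steps, Python scripts to look and compute and a tool call to move; the robot and the scene stay as the last step left them, time stands still between calls to the robot, and variables do not carry over. Pictures are saved under pics/ and viewed, about 12 in all and at most 16, crops included, and the job is handed in when it is done.

Besides the shell and the picture viewer there is one more tool, called after "Request:" as name(argument=value, ...) on one line, values as JSON. send_rows: Moves the arm, as the interface text tells. Its arguments: {"type":"object","properties":{"deltas":{"type":"array","items":{"type":"number"}},"squeeze":{"type":"number"}},"required":["deltas"]}

```bash
mkdir -p pics
cat > h.py <<'E'
import numpy as np, cv2
from workcell import r
def snap(n,f):
    s=r.snapshot(n); cv2.imwrite('pics/'+f,s['pixels'][:,:,::-1]); np.savez('pics/'+f[:-4],**s); return s
def ray(s,u,v):
    K=s['intrinsics'];d=np.array([(u-K[0,2])/K[0,0],(v-K[1,2])/K[1,1]]);x=d.copy()
    for _ in range(20): x=d/(1+float(s['k1'])*(x@x))
    M=s['world_to_cam'];R=M[:3,:3];o=-R.T@M[:3,3]
    return o,R.T@np.array([x[0],-x[1],-1])
def onz(s,u,v,z):
    o,d=ray(s,u,v);return o+d*(z-o[2])/d[2]
def proj(s,p):
    M=s['world_to_cam'];c=M[:3,:3]@np.array(p)+M[:3,3];x=np.array([c[0],-c[1]])/-c[2]
    x=x*(1+float(s['k1'])*(x@x));K=s['intrinsics'];return K[0,0]*x[0]+K[0,2],K[1,1]*x[1]+K[1,2]
E
python3 - <<'E'
from h import *
a=snap('top','t0.png');b=snap('side','s0.png')
for s in(a,b):
    M=s['world_to_cam'];print((-M[:3,:3].T@M[:3,3]).round(3),s['intrinsics'].round(1).tolist(),s['k1'])
st=r.read_state();print(st)
from scipy.spatial.transform import Rotation as R
print(R.from_rotvec(st['orientation']).as_matrix().round(3))
E
```

```text
[ 0.427 -0.022  1.014] [[406.6, 0.0, 253.2], [0.0, 406.6, 193.0], [0.0, 0.0, 1.0]] 0.03245168768948157
[0.333 0.694 0.885] [[480.4, 0.0, 253.4], [0.0, 480.4, 187.9], [0.0, 0.0, 1.0]] 0.04110507397548187
{'t': 0.1, 'q': array([-1.48548364e+00,  2.07360710e-01,  1.54281769e+00,  4.56438706e-05,
        1.39350652e+00, -1.50490258e-01]), 'dq': array([ 8.43525008e-04, -2.55023203e-03, -3.41599641e-03, -2.96668145e-03,
        2.43511556e-03, -2.84737886e-05]), 'joint_efforts': array([-7.37413648e-04, -3.84090865e+01, -2.92548788e+01, -3.07159371e-04,
        4.86803823e-03,  5.62459050e-06]), 'position': array([ 0.13428307, -0.55839597,  0.23022403]), 'orientation': array([-0.24817941,  2.09849608, -2.09408485]), 'contact_force': array([0.36067224, 0.64518554, 0.06491718]), 'moment': array([ 0.04123808,  0.00556273, -0.00584607]), 'grip_width': 0.08528049243255645}
[[-0.972 -0.     0.234]
 [-0.234  0.002 -0.972]
 [-0.    -1.    -0.002]]
```

View pics/t0.png

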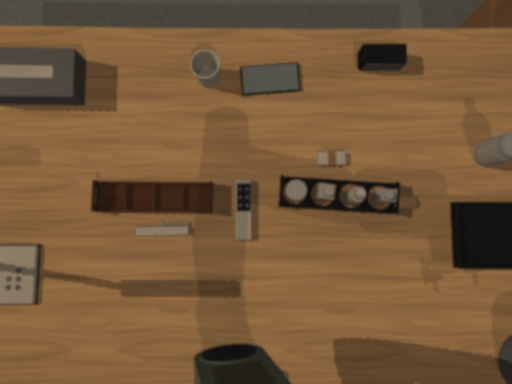

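View pics/s0.png

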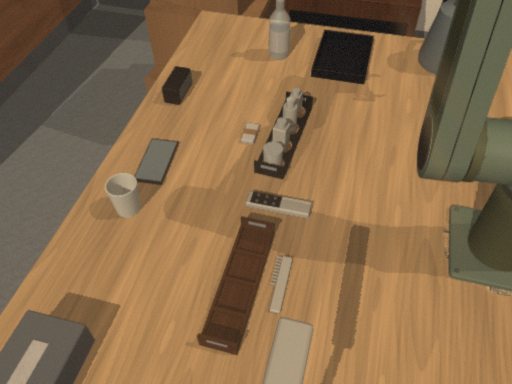

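The top view has the tray at about u 280-400, v 195 and the rack at u 92-213, v 197. The jar is leftmost in the tray. I'll enlarge both views to get features.

Run:
```python
import cv2,numpy as np
a=cv2.imread('pics/t0.png');b=cv2.imread('pics/s0.png')
e=lambda i:np.clip(i.astype(float)*1.6,0,255).astype('uint8')
A=cv2.resize(e(a[170:220,275:410]),None,fx=5.9,fy=5.9,interpolation=2)
C=cv2.resize(e(a[170:220,85:220]),None,fx=5.9,fy=5.9,interpolation=2)
cv2.imwrite('pics/t0c.png',np.vstack([A,C]))
B=cv2.resize(e(b[80:185,245:325]),None,fx=5.5,fy=5.5,interpolation=2)
cv2.imwrite('pics/s0c.png',B)
```

```text
(no output)
```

View pics/t0c.png

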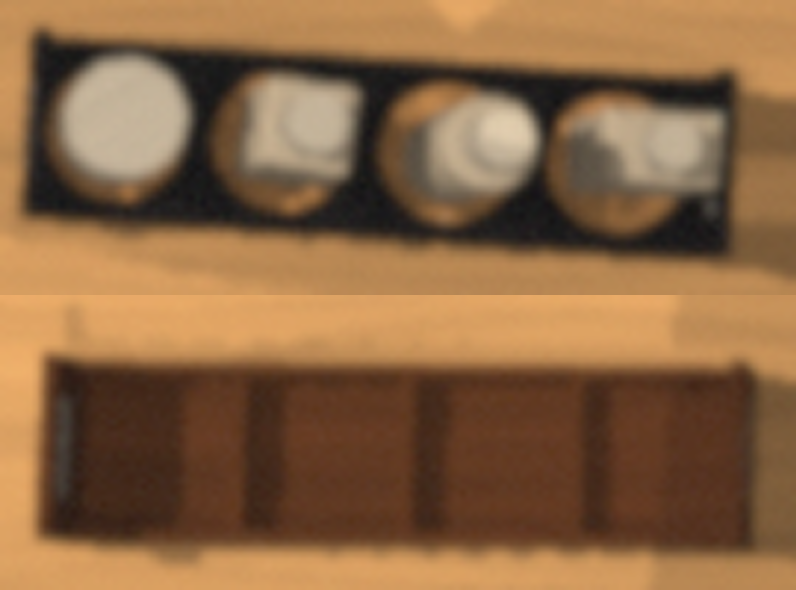

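View pics/s0c.png

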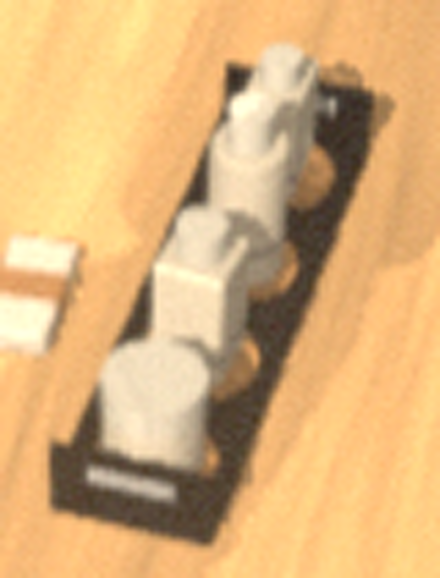

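The tray, left to right, holds jar, square, tall, flask, so the rack order left to right must be flask, tall, square, jar. Next I'll convert the pixel readings to world points.

Run:
```python
from h import *
s=dict(np.load('pics/t0.npz'))
def P(cx,cy,z,u0,y0=0): return onz(s,u0+(cx+.5)/5.9-.5,170+(cy-y0+.5)/5.9-.5,z)
print('coasters');C=[P(*c,.009,275)for c in((117,134),(281,146),(445,159),(615,169))]
for c in C:print(c.round(4))
print('tops')
for n,c,z in(('jar',(127,118),.061),('sq',(319,120),.091),('tall',(505,136),.105),('flask',(676,145),.079)):print(n,P(*c,z,275).round(4))
print('tray corners TL TR BR BL')
for c,z in(((38,35),.04),((735,72),.04),((728,252),.04),((25,213),.0)):print(P(*c,z,275).round(4))
print('rack')
for c,z in(((48,358),.04),((750,370),.0),((752,548),.0),((40,535),.04)):print(P(*c,z,85,295).round(4))
# rack via mask min area rect in both views
for v in('t0','s0'):
    S=dict(np.load(f'pics/{v}.npz'));p=S['pixels'].astype(int)
    m=((p.sum(2)<210)&(p[:,:,0]>p[:,:,2]+12)).astype('uint8')
    n,l,stt,ce=cv2.connectedComponentsWithStats(m)
    for i in range(1,n):
        if stt[i,4]>1500:
            c=cv2.findContours((l==i).astype('uint8'),0,1)[0][0];ap=cv2.approxPolyDP(c,5,True)[:,0]
            print(v,stt[i],ap.tolist(),[onz(S,*q,.016)[:2].round(3).tolist()for q in ap])
```

```text
coasters
[ 0.5219 -0.125   0.009 ]
[ 0.5172 -0.1938  0.009 ]
[ 0.512  -0.2625  0.009 ]
[ 0.5081 -0.3333  0.009 ]
tops
jar [ 0.5235 -0.1237  0.061 ]
sq [ 0.52   -0.1946  0.091 ]
tall [ 0.5128 -0.2624  0.105 ]
flask [ 0.512  -0.3356  0.079 ]
tray corners TL TR BR BL
[ 0.5596 -0.0897  0.04  ]
[ 0.5455 -0.3732  0.04  ]
[ 0.4722 -0.3684  0.04  ]
[ 0.489  -0.0868  0.    ]
rack
[0.5458 0.3627 0.04  ]
[0.547  0.0816 0.    ]
[0.4713 0.0797 0.    ]
[0.4737 0.363  0.04  ]
t0 [ 422    0   90   28 1534] [[422, 24], [511, 26], [511, 0], [468, 7], [464, 0], [466, 10], [453, 8], [469, 13], [454, 25], [435, 21], [439, 9], [442, 19], [449, 15], [439, 0], [438, 10], [427, 13], [435, 15]] [[0.951, -0.449], [0.944, -0.669], [1.012, -0.672], [0.995, -0.565], [1.013, -0.555], [0.987, -0.56], [0.993, -0.527], [0.979, -0.567], [0.948, -0.529], [0.959, -0.481], [0.99, -0.492], [0.964, -0.499], [0.974, -0.517], [1.014, -0.493], [0.988, -0.49], [0.98, -0.462], [0.975, -0.482]]
t0 [ 147    4  254   24 2268] [[147, 12], [159, 16], [163, 5], [169, 7], [171, 26], [245, 26], [246, 16], [239, 13], [250, 17], [248, 9]
[... 2620 characters left out ...]
]] [[0.667, -0.876], [0.638, -0.815], [0.635, -0.849], [0.273, -0.828], [0.272, -0.779], [0.381, -0.772], [0.188, -0.78], [0.218, -0.809], [0.206, -1.008]]
s0 [ 429    0   45  132 1785] [[471, 0], [458, 1], [429, 104], [435, 131]] [[0.041, -1.043], [0.083, -1.028], [0.156, -0.44], [0.137, -0.332]]
s0 [ 468  182   44   89 2893] [[496, 182], [483, 208], [473, 212], [468, 245], [483, 263], [511, 270], [511, 182]] [[-0.005, -0.185], [0.027, -0.096], [0.048, -0.078], [0.06, 0.017], [0.032, 0.055], [-0.021, 0.058], [-0.038, -0.193]]
s0 [ 198  217   77  138 4951] [[241, 217], [198, 335], [200, 344], [236, 354], [274, 223]] [[0.55, 0.067], [0.55, 0.355], [0.54, 0.371], [0.47, 0.372], [0.473, 0.065]]
```

```bash
cat >> h.py <<'E'
from scipy.spatial.transform import Rotation as R
def go(x,y,z,yaw):
    "tool-frame shift (mm) and turn (deg) from the measured pose to a target; jaw axis at yaw"
    st=r.read_state();M=R.from_rotvec(st['orientation']).as_matrix();p=st['position']
    h=np.arctan2(M[1,2],M[0,2]);print('at',p.round(4),'jaw',h.round(4),'F',st['contact_force'].round(1),'w',round(st['grip_width'],4),'t',st['t'],'q',st['q'].round(2))
    print('shift mm',((M.T@(np.array([x,y,z])-p))*1000).round(1),'turn deg',np.degrees(h-yaw).round(2))
E
python3 - <<'E'
from h import *
s=dict(np.load('pics/s0.npz'))
print('rack side: far top',[onz(s,*q,.04)[:2].round(4).tolist()for q in((241,217),(274,223))],'near base',[onz(s,*q,0)[:2].round(4).tolist()for q in((200,344),(236,354))],'near top',onz(s,198,335,.04).round(4))
print('tray side')
for c,z in(((228,65),.04),((375,95),.04),((52,500),0),((212,543),0),((50,445),.04)):print(onz(s,245+(c[0]+.5)/5.5-.5,80+(c[1]+.5)/5.5-.5,z)[:2].round(4))
for n,c,z in(('jar',(157,373),.061),('sq',(207,229),.091),('tall',(260,108),.105),('flask',(286,57),.079)):print(n,onz(s,245+c[0]/5.5-.4,80+c[1]/5.5-.4,z)[:2].round(4))
go(.5235,-.1237,.231,-.066)
E
```

```text
rack side: far top [[0.5436, 0.0842], [0.4693, 0.0819]] near base [[0.5442, 0.3648], [0.4727, 0.3657]] near top [0.5439 0.3646 0.04  ]
tray side
[ 0.545  -0.3708]
[ 0.4683 -0.3651]
[ 0.5629 -0.0935]
[ 0.4863 -0.0859]
[ 0.5621 -0.0898]
jar [ 0.5221 -0.1247]
sq [ 0.5153 -0.1898]
tall [ 0.5074 -0.2615]
flask [ 0.5092 -0.3344]
at [ 0.1343 -0.5584  0.2302] jaw -1.335 F [0.4 0.6 0.1] w 0.0853 t 0.1 q [-1.49  0.21  1.54  0.    1.39 -0.15]
shift mm [-4.800e+02  1.000e-01 -3.317e+02] turn deg -72.71
```

Request:
send_rows(deltas=[0,0,0,-7.1,0,0,0,0,-7.1,0,0,0,0,-7.1,0,0,0,0,-7.1,0,0,0,0,-7.1,0,0,0,0,-7.1,0,0,0,0,-7.1,0,0,0,0,-7.1,0,0,0,0,-7.1,0,0,0,0,-7.1,0], squeeze=40)

```text
t: 0.93
position: [0.1343, -0.5586, 0.2306]
orientation: [-1.165, 1.276, -1.274]
contact_force: [0.0, -0.5, 0.2]
grip_width: 0.0854
```

The two views agree within about 3 mm: rack at (0.508, 0.223) with yaw near 0, tray at (0.5155, -0.2285) with yaw -0.066. Moving above the jar next.

```bash
python3 -c "
from h import *
go(.523,-.1242,.15,-.066)"
```

```text
at [ 0.1343 -0.5586  0.2306] jaw -0.0897 F [ 0.  -0.5  0.2] w 0.0854 t 0.9333 q [-1.49  0.21  1.54  0.    1.39 -1.4 ]
shift mm [-467.4   81.1  348.3] turn deg -1.36
```

Request:
send_rows(deltas=[0,0,0,-1.7,0,-24.1,0,18.9,0,0,-24.1,0,18.9,0,0,-24.1,0,18.9,0,0,-24.1,0,18.9,0,0,-24.1,0,18.9,0,0,-24.1,0,18.9,0,0,-24.1,0,18.9,0,0,-24.1,0,18.9,0,0,-24.1,0,18.9,0,0])

```text
t: 1.77
position: [0.3189, -0.3523, 0.2308]
orientation: [-1.177, 1.259, -1.257]
contact_force: [0.4, 0.1, -0.0]
grip_width: 0.0855
```

Request:
send_rows(deltas=[-24.2,0,18.9,0,0,-24.2,0,18.9,0,0,-24.2,0,18.9,0,0,-24.2,0,18.9,0,0,-24.2,0,18.9,0,0,-24.2,0,18.9,0,0,-24.2,0,18.9,0,0,-24.2,0,18.9,0,0,-24.2,0,18.9,0,0,-24.2,0,18.9,0,0])

```text
t: 2.6
position: [0.5234, -0.1234, 0.2307]
orientation: [-1.178, 1.259, -1.257]
contact_force: [0.5, -0.7, -0.6]
grip_width: 0.0853
```

Request:
send_rows(deltas=[0,20,0,0,0,0,20,0,0,0,0,20,0,0,0,0,20,0,0,0,0,0,0,0,0])

```text
t: 3.02
position: [0.5192, -0.1232, 0.1462]
orientation: [-1.182, 1.266, -1.25]
contact_force: [-1.8, 0.7, 0.1]
grip_width: 0.0858
```

Run:
```python
from h import *
go(.523,-.1242,.028,-.066)
a=snap('top','t1.png')['pixels'];b=snap('side','s1.png')['pixels']
e=lambda i:np.clip(i[:,:,::-1].astype(float)*1.6,0,255).astype('uint8')
A=cv2.resize(e(a[150:250,230:360]),None,fx=3,fy=3,interpolation=2);B=cv2.resize(e(b[60:185,220:350]),None,fx=3,fy=3,interpolation=2)
A=cv2.copyMakeBorder(A,0,75,0,0,0);cv2.imwrite('pics/c1.png',np.hstack([A,B]))
```

```text
at [ 0.5192 -0.1232  0.1462] jaw -0.0658 F [-1.8  0.7  0.1] w 0.0858 t 3.0167 q [-0.4   0.21  1.72 -0.    1.22 -0.33]
shift mm [  1.1 118.1   5. ] turn deg 0.01
```

View pics/c1.png

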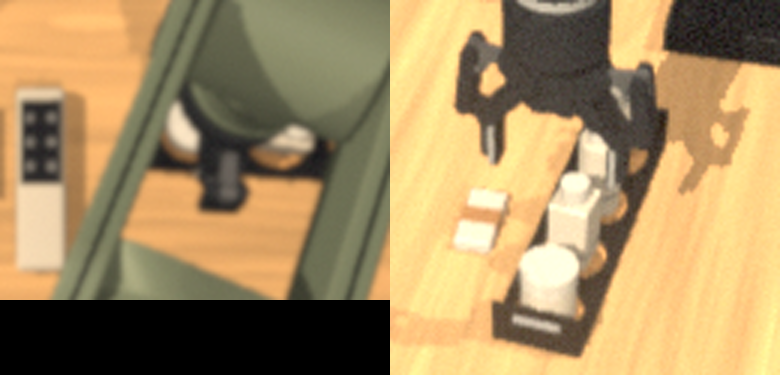

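The crop shows the open jaws straddling the row above the jar, with nothing in the way. The fingertip midpoint is near where the calibration predicts, so I'm descending.

Request:
send_rows(deltas=[0,18,0,0,0,0,18,0,0,0,0,18,0,0,0,0,18,0,0,0,0,18,0,0,0,0,14,0,0,0,0,12,0,0,0,0,4,0,0,0,0,0,0,0,0,0,0,0,0,0])

```text
t: 3.95
position: [0.5239, -0.1253, 0.0322]
orientation: [-1.176, 1.256, -1.259]
contact_force: [-0.6, -0.4, 0.6]
grip_width: 0.0851
```

```bash
python3 -c "
from h import *
go(.523,-.1242,.028,-.066)"
```

```text
at [ 0.5239 -0.1253  0.0322] jaw -0.0663 F [-0.6 -0.4  0.6] w 0.0851 t 3.95 q [-0.4   0.38  1.78  0.    0.98 -0.33]
shift mm [-1.1  4.2 -0.9] turn deg -0.01
```

Request:
send_rows(deltas=[0,3,0,0,0.3,0,0,0,0,0.5,0,0,0,0,0.7,0,0,0,0,1,0,0,0,0,1,0,0,0,0,1,0,0,0,0,1,0,0,0,0,1], squeeze=40)

```text
t: 4.62
position: [0.5236, -0.1252, 0.0291]
orientation: [-1.177, 1.257, -1.259]
contact_force: [-1.3, -0.0, 5.0]
grip_width: 0.0465
```

Request:
send_rows(deltas=[0,0,0,0,1,0,0,0,0,1,0,-8,0,0,1,0,-15,0,0,1,0,-20,0,0,1,0,-20,0,0,1,0,-20,0,0,1,0,-12,0,0,1,0,-5,0,0,1,0,0,0,0,1])

```text
t: 5.45
position: [0.5237, -0.1252, 0.1295]
orientation: [-1.176, 1.256, -1.259]
contact_force: [-0.0, 0.3, -0.9]
grip_width: 0.0469
```

Run:
```python
from h import *
go(.508,.1178,.125,-.003)
b=snap('side','s2.png')['pixels']
cv2.imwrite('pics/c2.png',cv2.resize(b[40:240,200:360,::-1],None,fx=2.5,fy=2.5,interpolation=2))
```

```text
at [ 0.5237 -0.1252  0.1295] jaw -0.0661 F [-0.   0.3 -0.9] w 0.0469 t 5.45 q [-0.4   0.24  1.73  0.    1.17 -0.33]
shift mm [-241.4    4.2  -31.7] turn deg -3.61
```

View pics/c2.png

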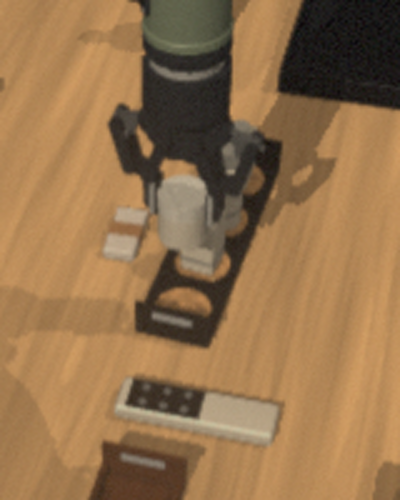

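The jar is held upright between the pads. Carrying it to the rightmost rack bay.

Request:
send_rows(deltas=[-12,0,-3.2,0,1,-20,0,-3.2,0,1,-28,0,-3.2,0,1,-28,0,-3.2,0,1,-28,0,-3.2,0,1,-28,0,-3.2,0,1,-28,0,-3.2,0,1,-28,0,-3.2,0,1,-25,0,-3.2,0,1,-16.4,0,-2.9,0,1])

```text
t: 6.33
position: [0.505, 0.121, 0.1265]
orientation: [-1.18, 1.26, -1.254]
contact_force: [-0.4, -0.2, -1.6]
grip_width: 0.0467
```

Request:
send_rows(deltas=[0,0,0,-3.6,1,0,10,0,0,1,0,15,0,0,1,0,15,0,0,1,0,10,0,0,1,0,10,0,0,1,0,0,0,0,1])

```text
t: 6.92
position: [0.5046, 0.1177, 0.0651]
orientation: [-1.212, 1.217, -1.21]
contact_force: [-0.3, -0.5, -0.3]
grip_width: 0.0468
```

Run:
```python
from h import *
go(.508,.1178,.027,-.003)
b=snap('side','s3.png')['pixels'];a=snap('top','t3.png')['pixels']
A=cv2.resize(a[150:250,80:260,::-1],None,fx=2.2,fy=2.2,interpolation=2);B=cv2.resize(b[120:360,180:320,::-1],None,fx=2.2,fy=2.2,interpolation=2)
A=cv2.copyMakeBorder(A,0,B.shape[0]-A.shape[0],0,0,0);cv2.imwrite('pics/c3.png',np.hstack([A,B]))
```

```text
at [0.5046 0.1177 0.0651] jaw -0.0044 F [-0.3 -0.5 -0.3] w 0.0468 t 6.9167 q [0.06 0.29 1.81 0.   1.04 0.07]
shift mm [-0.2 38.   3.7] turn deg -0.08
```

View pics/c3.png

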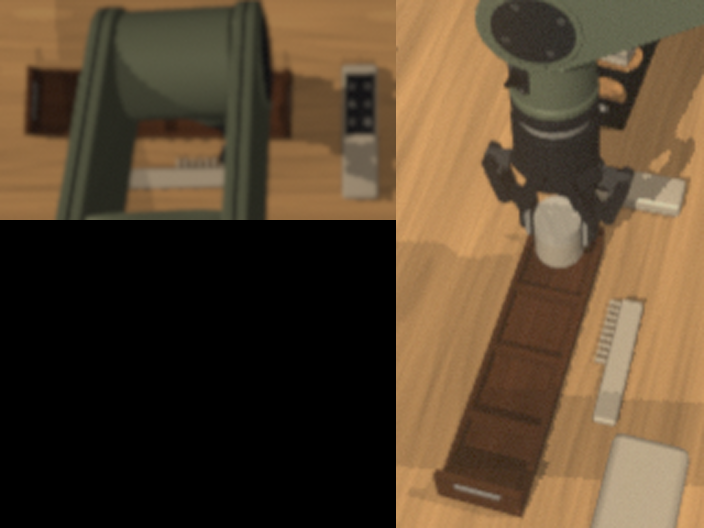

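The jar is hanging over the rightmost bay. Lowering it and then releasing.

Request:
send_rows(deltas=[0,10,2,0,1,0,10,1.5,0,1,0,8,0,0,1,0,6,0,0,1,0,4,0,0,1,0,0,0,0,1,0,0,0,0,1])

```text
t: 7.6
position: [0.5105, 0.118, 0.0299]
orientation: [-1.208, 1.212, -1.211]
contact_force: [0.4, 0.2, -0.7]
grip_width: 0.047
```

Run:
```python
from h import *
go(.508,.1178,.027,-.003)
```

```text
at [0.5105 0.118  0.0299] jaw -0.0033 F [ 0.4  0.2 -0.7] w 0.047 t 7.6 q [ 0.06  0.36  1.82 -0.    0.96  0.07]
shift mm [ 0.2  2.9 -2.5] turn deg -0.02
```

Request:
send_rows(deltas=[0,2,0,0,1,0,1,0,0,1,0,0,0,0,0.4,0,0,0,0,0.3,0,0,0,0,0.15,0,0,0,0,0.1,0,0,0,0,0.1,0,0,0,0,0.1])

```text
t: 8.27
position: [0.5109, 0.118, 0.0274]
orientation: [-1.207, 1.211, -1.212]
contact_force: [-0.7, 0.1, 0.4]
grip_width: 0.0768
```

Request:
send_rows(deltas=[0,-10,0,0,0.1,0,-20,0,0,0.1,0,-25,0,0,0,0,-25,0,0,0,0,-25,0,0,0,0,-25,0,0,0,0,-15,0,0,0,0,0,0,0,0])

```text
t: 8.93
position: [0.5141, 0.1183, 0.1776]
orientation: [-1.2, 1.205, -1.216]
contact_force: [0.3, -0.5, 0.3]
grip_width: 0.0852
```

Run:
```python
from h import *
go(.5175,-.192,.173,-.066)
```

```text
at [0.5141 0.1183 0.1776] jaw -0.0032 F [ 0.3 -0.5  0.3] w 0.0852 t 8.9333 q [0.06 0.15 1.72 0.   1.26 0.07]
shift mm [310.3   4.4   4.4] turn deg 3.6
```

Request:
send_rows(deltas=[15,0,0.6,0,0,33,0,0.6,0,0,37,0,0.6,0,0,37,0,0.6,0,0,37,0,0.6,0,0,37,0,0.6,0,0,37,0,0.6,0,0,37,0,0.6,0,0,25,0,0.6,0,0,15.3,0,0.6,3.6,0])

```text
t: 9.77
position: [0.5148, -0.1952, 0.1713]
orientation: [-1.176, 1.262, -1.26]
contact_force: [0.7, -0.1, 0.1]
grip_width: 0.0853
```

Request:
send_rows(deltas=[0,0,0,0,0,0,15,0,0,0,0,20,0,0,0,0,10,0,0,0,0,0,0,0,0,0,0,0,0,0])

```text
t: 10.27
position: [0.5149, -0.1911, 0.1262]
orientation: [-1.179, 1.259, -1.255]
contact_force: [0.3, -0.2, 0.4]
grip_width: 0.085
```

Run:
```python
from h import *
go(.5177,-.1925,.036,-.066)
s=dict(np.load('pics/s2.npz'))
b=snap('side','s4.png');a=snap('top','t4.png')
A=cv2.resize(a['pixels'][160:230,80:260,::-1],None,fx=2.2,fy=2.2,interpolation=2);B=cv2.resize(b['pixels'][60:260,200:340,::-1],None,fx=2.8,fy=2.8,interpolation=2)
A=cv2.copyMakeBorder(A,0,B.shape[0]-A.shape[0],0,0,0);cv2.imwrite('pics/c4.png',np.hstack([A,B]))
```

```text
at [ 0.5149 -0.1911  0.1262] jaw -0.0649 F [ 0.3 -0.2  0.4] w 0.085 t 10.2667 q [-0.51  0.26  1.7   0.    1.18 -0.45]
shift mm [ 1.4 90.2  3.1] turn deg 0.06
```

View pics/c4.png

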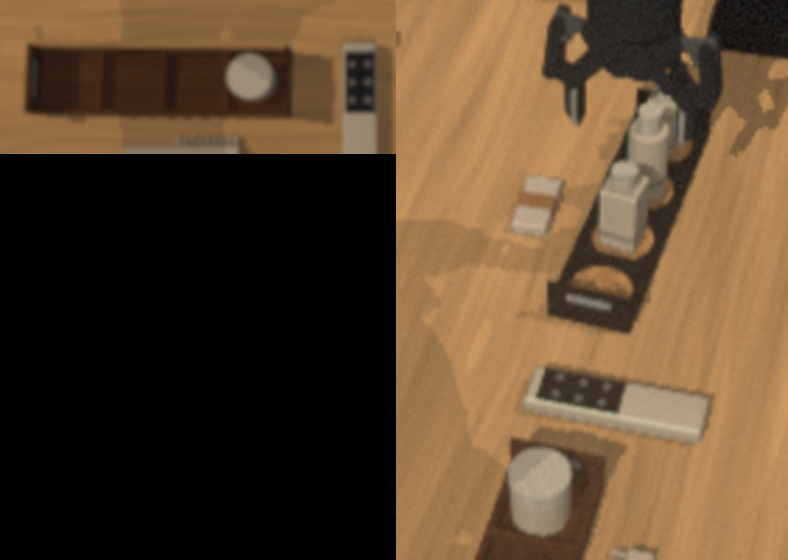

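The jar stands clear in the rightmost rack bay (top-view pixel about 193, 195). Descending on the square bottle.

Request:
send_rows(deltas=[1,15,1,0,0,0,18,1,0,0,0,18,0,0,0,0,18,0,0,0,0,12,0,0,0,0,9,0,0,0,0,0,0,0,0,0,0,0,0,0])

```text
t: 11.03
position: [0.518, -0.1935, 0.0376]
orientation: [-1.177, 1.257, -1.258]
contact_force: [-0.2, -0.5, -0.4]
grip_width: 0.0854
```

Run:
```python
from h import *
go(.5177,-.1925,.036,-.066)
```

```text
at [ 0.518  -0.1935  0.0376] jaw -0.066 F [-0.2 -0.5 -0.4] w 0.0854 t 11.0333 q [-0.51  0.4   1.74  0.    1.   -0.45]
shift mm [-1.   1.6 -0.4] turn deg -0.0
```

Request:
send_rows(deltas=[0,0,0,0,0.3,0,0,0,0,0.45,0,0,0,0,0.6,0,0,0,0,0.8,0,0,0,0,1,0,0,0,0,1,0,0,0,0,1,0,0,0,0,1,0,0,0,0,1,0,0,0,0,1])

```text
t: 11.87
position: [0.5183, -0.1937, 0.0382]
orientation: [-1.177, 1.256, -1.259]
contact_force: [-0.3, 1.2, 5.6]
grip_width: 0.0366
```

Request:
send_rows(deltas=[0,0,0,0,1,0,-8,0,0,1,0,-15,0,0,1,0,-20,0,0,1,0,-20,0,0,1,0,-20,0,0,1,0,-12,0,0,1,0,-5,0,0,1,0,0,0,0,1,0,0,0,0,1])

```text
t: 12.7
position: [0.5171, -0.1931, 0.1365]
orientation: [-1.178, 1.259, -1.257]
contact_force: [0.4, 0.0, -1.0]
grip_width: 0.0366
```

Run:
```python
from h import *
go(.5095,.1878,.137,-.003)
a=dict(np.load('pics/t4.npz'));print(onz(a,80+249/2.2-.3,160+76/2.2-.3,.058))
```

```text
at [ 0.5171 -0.1931  0.1365] jaw -0.0662 F [ 0.4  0.  -1. ] w 0.0366 t 12.7 q [-0.51  0.26  1.69  0.    1.2  -0.45]
shift mm [-3.796e+02 -2.000e-01 -3.280e+01] turn deg -3.62
[0.51157196 0.11966297 0.058     ]
```

Request:
send_rows(deltas=[-12,0,-2.4,0,1,-20,0,-2.4,0,1,-28,0,-2.4,0,1,-32,0,-2.4,0,1,-32,0,-2.4,0,1,-32,0,-2.4,0,1,-32,0,-2.4,0,1,-32,0,-2.4,0,1,-32,0,-2.4,0,1,-32,0,-2.4,0,1])

```text
t: 13.53
position: [0.5105, 0.0938, 0.1357]
orientation: [-1.18, 1.26, -1.256]
contact_force: [0.9, -0.5, -0.7]
grip_width: 0.0364
```

Request:
send_rows(deltas=[-32,0,-2.4,0,1,-28,0,-2.4,0,1,-22,0,-2.4,0,1,-13.6,0,-1.6,0,1,0,0,0,-3.6,1,0,15,0,0,1,0,15,0,0,1,0,15,0,0,1,0,10,0,0,1,0,0,0,0,1])

```text
t: 14.37
position: [0.5063, 0.1873, 0.0784]
orientation: [-1.215, 1.217, -1.209]
contact_force: [-0.6, 0.6, -1.4]
grip_width: 0.0364
```

Run:
```python
from h import *
go(.5095,.1878,.0352,-.003)
```

```text
at [0.5063 0.1873 0.0784] jaw -0.0029 F [-0.6  0.6 -1.4] w 0.0364 t 14.3667 q [0.19 0.32 1.75 0.   1.08 0.2 ]
shift mm [-0.5 43.2  3.6] turn deg 0.0
```

Request:
send_rows(deltas=[0,12,1,0,1,0,12,1,0,1,0,8,0,0,1,0,5,0,0,1,0,3,0,0,1,0,0,0,0,1,0,0,0,0,1])

```text
t: 14.95
position: [0.5123, 0.1875, 0.0424]
orientation: [-1.207, 1.212, -1.212]
contact_force: [-0.3, 0.0, -1.3]
grip_width: 0.0366
```

Run:
```python
from h import *
go(.5095,.1878,.0352,-.003)
```

```text
at [0.5123 0.1875 0.0424] jaw -0.0035 F [-0.3  0.  -1.3] w 0.0366 t 14.95 q [0.19 0.38 1.76 0.   1.   0.2 ]
shift mm [-0.3  7.2 -2.8] turn deg -0.03
```

Request:
send_rows(deltas=[0,3,-1,0,1,0,2,-1,0,1,0,1,0,0,1,0,0,0,0,1,0,0,0,0,1])

```text
t: 15.37
position: [0.51, 0.1875, 0.0363]
orientation: [-1.208, 1.212, -1.212]
contact_force: [-0.1, 0.7, -1.1]
grip_width: 0.0362
```

Request:
send_rows(deltas=[0,1,0,0,1,0,0,0,0,1,0,0,0,0,0.5,0,0,0,0,0.4,0,0,0,0,0.3,0,0,0,0,0.2,0,0,0,0,0.1,0,0,0,0,0.1,0,0,0,0,0.1])

```text
t: 16.12
position: [0.5101, 0.1875, 0.0353]
orientation: [-1.208, 1.212, -1.212]
contact_force: [0.6, -0.4, 0.3]
grip_width: 0.077
```

Request:
send_rows(deltas=[0,-10,0,0,0.1,0,-20,0,0,0.1,0,-25,0,0,0,0,-25,0,0,0,0,-25,0,0,0,0,-25,0,0,0,0,-15,0,0,0,0,0,0,0,0])

```text
t: 16.78
position: [0.5132, 0.1882, 0.1858]
orientation: [-1.199, 1.205, -1.215]
contact_force: [0.2, 0.1, 0.8]
grip_width: 0.0856
```

Run:
```python
from h import *
go(.511,-.2625,.185,-.066)
```

```text
at [0.5132 0.1882 0.1858] jaw -0.0033 F [0.2 0.1 0.8] w 0.0856 t 16.7833 q [0.19 0.18 1.67 0.   1.28 0.2 ]
shift mm [ 4.507e+02 -2.000e-01 -8.000e-01] turn deg 3.59
```

Request:
send_rows(deltas=[15,0,0.2,0,0,30,0,0.2,0,0,36,0,0.2,0,0,36,0,0.2,0,0,36,0,0.2,0,0,36,0,0.2,0,0,36,0,0.2,0,0,36,0,0.2,0,0,36,0,0.2,0,0,36,0,0.2,0,0])

```text
t: 17.62
position: [0.5099, -0.1469, 0.1792]
orientation: [-1.208, 1.213, -1.21]
contact_force: [0.6, 0.2, -0.3]
grip_width: 0.0853
```

Request:
send_rows(deltas=[36,0,0,0,0,36,0,0,0,0,28,0,0,0,0,17.5,0,0,3.6,0,0,0,0,0,0,0,0,0,0,0,0,0,0,0,0])

```text
t: 18.2
position: [0.51, -0.2619, 0.1793]
orientation: [-1.178, 1.259, -1.255]
contact_force: [-0.8, 1.0, -0.3]
grip_width: 0.0853
```

Run:
```python
from h import *
go(.512,-.2625,.047,-.066)
b=snap('side','s5.png');a=snap('top','t5.png')
A=cv2.resize(a['pixels'][160:230,80:260,::-1],None,fx=2.2,fy=2.2,interpolation=2);B=cv2.resize(b['pixels'][40:300,200:340,::-1],None,fx=2.3,fy=2.3,interpolation=2)
A=cv2.copyMakeBorder(A,0,B.shape[0]-A.shape[0],0,0,0);cv2.imwrite('pics/c5.png',np.hstack([A,B]))
```

```text
at [ 0.51   -0.2619  0.1793] jaw -0.0653 F [-0.8  1.  -0.3] w 0.0853 t 18.2 q [-0.63  0.25  1.6   0.    1.29 -0.56]
shift mm [  0.7 132.3   2.3] turn deg 0.04
```

View pics/c5.png

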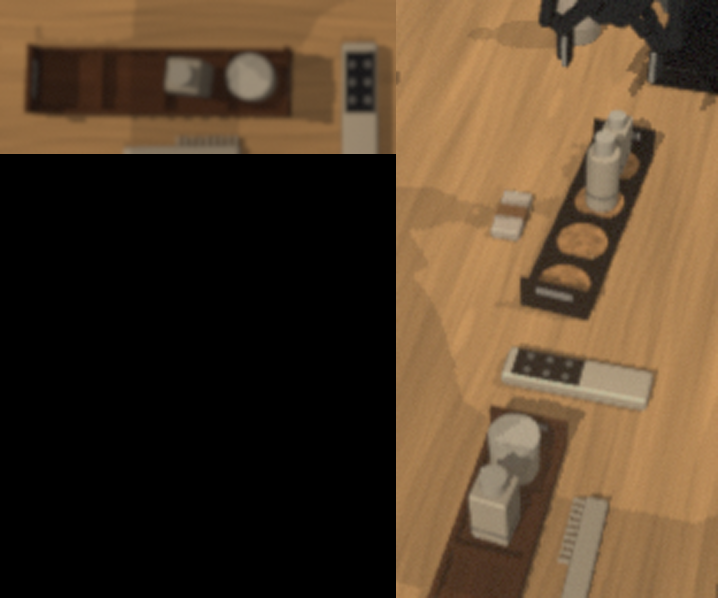

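The square and jar both stand in their rack bays. Descending on the tall bottle.

Request:
send_rows(deltas=[0,12,1,0,0,0,20,1,0,0,0,20,0,0,0,0,20,0,0,0,0,20,0,0,0,0,18,0,0,0,0,12,0,0,0,0,8,0,0,0,0,0,0,0,0,0,0,0,0,0])

```text
t: 19.13
position: [0.5127, -0.2628, 0.0502]
orientation: [-1.178, 1.258, -1.257]
contact_force: [-0.2, -0.5, 0.0]
grip_width: 0.0853
```

Run:
```python
from h import *
go(.512,-.2625,.047,-.066)
```

```text
at [ 0.5127 -0.2628  0.0502] jaw -0.0656 F [-0.2 -0.5  0. ] w 0.0853 t 19.1333 q [-0.62  0.42  1.68 -0.    1.04 -0.56]
shift mm [-0.3  3.2 -0.7] turn deg 0.02
```

Request:
send_rows(deltas=[0,3,0,0,0.3,0,0,0,0,0.4,0,0,0,0,0.5,0,0,0,0,0.6,0,0,0,0,0.8,0,0,0,0,1,0,0,0,0,1,0,0,0,0,1,0,0,0,0,1,0,0,0,0,1])

```text
t: 19.97
position: [0.513, -0.2635, 0.0481]
orientation: [-1.177, 1.257, -1.259]
contact_force: [-1.8, -0.0, 6.4]
grip_width: 0.0372
```

Request:
send_rows(deltas=[0,0,0,0,1,0,-8,0,0,1,0,-15,0,0,1,0,-20,0,0,1,0,-20,0,0,1,0,-20,0,0,1,0,-14,0,0,1,0,-8,0,0,1,0,-5,0,0,1,0,0,0,0,1])

```text
t: 20.8
position: [0.5129, -0.2633, 0.158]
orientation: [-1.177, 1.257, -1.259]
contact_force: [0.4, -0.7, -1.1]
grip_width: 0.037
```

Run:
```python
from h import *
go(.5095,.2578,.157,-.003)
```

```text
at [ 0.5129 -0.2633  0.158 ] jaw -0.0661 F [ 0.4 -0.7 -1.1] w 0.037 t 20.8 q [-0.62  0.28  1.61  0.    1.25 -0.56]
shift mm [-519.7    0.6  -37.8] turn deg -3.62
```

Request:
send_rows(deltas=[-12,0,-2,0,1,-20,0,-2,0,1,-28,0,-2,0,1,-32,0,-2,0,1,-32,0,-2,0,1,-32,0,-2,0,1,-32,0,-2,0,1,-32,0,-2,0,1,-32,0,-2,0,1,-32,0,-2,0,1])

```text
t: 21.63
position: [0.5094, 0.024, 0.1556]
orientation: [-1.179, 1.261, -1.256]
contact_force: [1.2, -0.0, -0.9]
grip_width: 0.0373
```

Request:
send_rows(deltas=[-32,0,-2,0,1,-32,0,-2,0,1,-32,0,-2,0,1,-32,0,-2,0,1,-32,0,-2,0,1,-32,0,-2,0,1,-22,0,-2,0,1,-14,0,-2,0,1,-7.5,0,-2,0,1,0,0,0,-3.6,1])

```text
t: 22.47
position: [0.5074, 0.2589, 0.1561]
orientation: [-1.211, 1.211, -1.209]
contact_force: [0.3, -0.1, 0.1]
grip_width: 0.037
```

Request:
send_rows(deltas=[0,0,0,0,1,0,12,0,0,1,0,16,0,0,1,0,16,0,0,1,0,14,0,0,1,0,8,0,0,1,0,0,0,0,1,0,0,0,0,1])

```text
t: 23.13
position: [0.5085, 0.257, 0.0905]
orientation: [-1.209, 1.214, -1.212]
contact_force: [0.3, 0.0, -0.6]
grip_width: 0.0373
```

Run:
```python
from h import *
go(.5095,.2578,.0455,-.003)
```

```text
at [0.5085 0.257  0.0905] jaw -0.0048 F [ 0.3  0.  -0.6] w 0.0373 t 23.1333 q [ 0.32  0.35  1.67 -0.    1.12  0.32]
shift mm [-0.8 45.   1. ] turn deg -0.1
```

Request:
send_rows(deltas=[-0.8,12,0,0,1,0,12,0,0,1,0,8,0,0,1,0,5,0,0,1,0,4,0,0,1,0,2,0,0,1,0,1,0,0,1,0,0,0,0,1,0,0,0,0,1])

```text
t: 23.88
position: [0.5093, 0.2587, 0.0476]
orientation: [-1.207, 1.211, -1.212]
contact_force: [-0.5, 0.6, -0.8]
grip_width: 0.0373
```

Run:
```python
from h import *
go(.5095,.2578,.0455,-.003)
```

```text
at [0.5093 0.2587 0.0476] jaw -0.0033 F [-0.5  0.6 -0.8] w 0.0373 t 23.8833 q [0.32 0.41 1.69 0.   1.03 0.32]
shift mm [0.9 2.1 0.2] turn deg -0.02
```

Request:
send_rows(deltas=[0,1,0,0,1,0,1,0,0,1,0,0,0,0,1,0,0,0,0,0.5,0,0,0,0,0.4,0,0,0,0,0.3,0,0,0,0,0.2,0,0,0,0,0.1,0,0,0,0,0.1,0,0,0,0,0.1])

```text
t: 24.72
position: [0.509, 0.2586, 0.0453]
orientation: [-1.208, 1.212, -1.212]
contact_force: [-0.8, -0.0, 0.2]
grip_width: 0.077
```

Request:
send_rows(deltas=[0,-10,0,0,0.1,0,-20,0,0,0.1,0,-25,0,0,0,0,-25,0,0,0,0,-25,0,0,0,0,-25,0,0,0,0,-15,0,0,0,0,0,0,0,0])

```text
t: 25.38
position: [0.512, 0.2596, 0.196]
orientation: [-1.198, 1.206, -1.214]
contact_force: [-0.7, -0.1, 0.8]
grip_width: 0.0855
```

Run:
```python
from h import *
go(.510,-.3345,.18,-.066)
```

```text
at [0.512  0.2596 0.196 ] jaw -0.0033 F [-0.7 -0.1  0.8] w 0.0855 t 25.3833 q [0.32 0.23 1.59 0.   1.31 0.32]
shift mm [ 5.942e+02  1.410e+01 -2.000e-01] turn deg 3.6
```

Request:
send_rows(deltas=[15,0,0.2,0,0,30,0,0.2,0,0,36,0,0.2,0,0,36,0,0.2,0,0,36,0,0.2,0,0,36,0,0.2,0,0,36,0,0.2,0,0,36,0,0.2,0,0,36,0,0.2,0,0,36,0,0.2,0,0])

```text
t: 26.22
position: [0.5088, -0.0759, 0.1893]
orientation: [-1.208, 1.213, -1.21]
contact_force: [1.1, 0.6, -0.0]
grip_width: 0.0857
```

Request:
send_rows(deltas=[36,0,0.2,0,0,36,0,0.2,0,0,36,0,0.2,0,0,36,0,0.2,0,0,36,0,0.2,0,0,36,0,0,0,0,28,0,0,0,0,17,0,0,3.6,0,0,0,0,0,0,0,0,0,0,0])

```text
t: 27.05
position: [0.5092, -0.3357, 0.1889]
orientation: [-1.176, 1.261, -1.256]
contact_force: [-0.6, 0.3, -0.2]
grip_width: 0.0854
```

Run:
```python
from h import *
go(.510,-.335,.033,-.066)
b=snap('side','s6.png');a=snap('top','t6.png')
A=cv2.resize(a['pixels'][160:230,80:260,::-1],None,fx=2.2,fy=2.2,interpolation=2);B=cv2.resize(b['pixels'][40:320,200:340,::-1],None,fx=2.1,fy=2.1,interpolation=2)
A=cv2.copyMakeBorder(A,0,B.shape[0]-A.shape[0],0,0,0);cv2.imwrite('pics/c6.png',np.hstack([A,B]))
```

```text
at [ 0.5092 -0.3357  0.1889] jaw -0.0672 F [-0.6  0.3 -0.2] w 0.0854 t 27.05 q [-0.72  0.32  1.49  0.    1.33 -0.66]
shift mm [ -0.5 155.9   1.1] turn deg -0.07
```

View pics/c6.png

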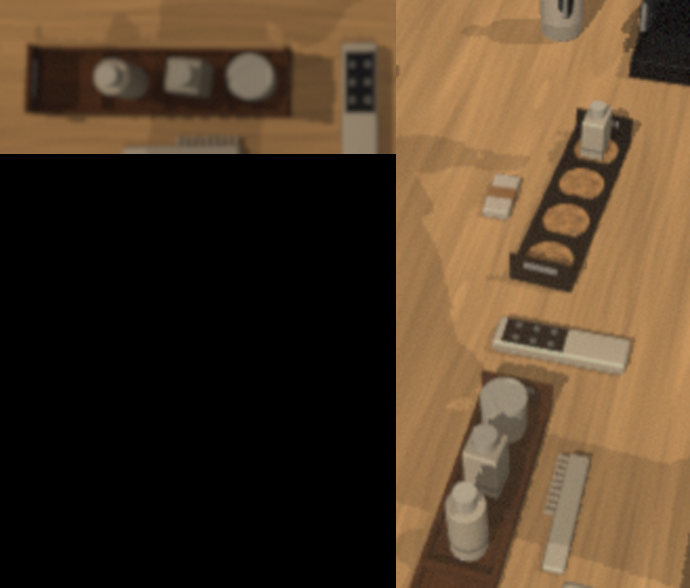

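Three stand upright in the rack, each in its own bay. Now the flask.

Request:
send_rows(deltas=[0,12,0.5,0,0,0,20,0,0,0,0,20,0,0,0,0,20,0,0,0,0,20,0,0,0,0,20,0,0,0,0,18,0,0,0,0,12,0,0,0,0,9,0,0,0,0,4,0,0,0])

```text
t: 27.98
position: [0.5098, -0.334, 0.0335]
orientation: [-1.178, 1.259, -1.255]
contact_force: [-0.5, -0.4, -0.5]
grip_width: 0.0856
```

Request:
send_rows(deltas=[0,0,0,0,0,0,0,0,0,0])

```text
t: 28.15
position: [0.511, -0.3357, 0.0359]
orientation: [-1.177, 1.256, -1.258]
contact_force: [-0.6, -0.6, 0.7]
grip_width: 0.0856
```

Run:
```python
from h import *
go(.510,-.335,.032,-.066)
```

```text
at [ 0.511  -0.3357  0.0359] jaw -0.0658 F [-0.6 -0.6  0.7] w 0.0856 t 28.15 q [-0.72  0.5   1.59 -0.    1.05 -0.66]
shift mm [-0.6  3.9 -1.1] turn deg 0.01
```

Request:
send_rows(deltas=[0,3,0,0,0.3,0,0,-0.5,0,0.4,0,0,0,0,0.55,0,0,0,0,0.65,0,0,0,0,0.75,0,0,0,0,1,0,0,0,0,1,0,0,0,0,1,0,0,0,0,1,0,0,0,0,1])

```text
t: 28.98
position: [0.5104, -0.3358, 0.0329]
orientation: [-1.177, 1.257, -1.259]
contact_force: [0.2, -0.8, 4.2]
grip_width: 0.0296
```

Request:
send_rows(deltas=[0,0,0,0,1,0,-8,0,0,1,0,-15,0,0,1,0,-20,0,0,1,0,-20,0,0,1,0,-20,0,0,1,0,-20,0,0,1,0,-12,0,0,1,0,-5,0,0,1,0,0,0,0,1])

```text
t: 29.82
position: [0.5105, -0.3358, 0.1534]
orientation: [-1.177, 1.256, -1.259]
contact_force: [0.3, -0.4, -0.9]
grip_width: 0.0294
```

Run:
```python
from h import *
go(.5095,.3278,.153,-.003)
b=snap('side','s7.png')
cv2.imwrite('pics/c7.png',cv2.resize(b['pixels'][0:200,200:360,::-1],None,fx=2.5,fy=2.5,interpolation=2))
```

```text
at [ 0.5105 -0.3358  0.1534] jaw -0.0661 F [ 0.3 -0.4 -0.9] w 0.0294 t 29.8167 q [-0.72  0.35  1.53  0.    1.26 -0.66]
shift mm [-6.621e+02 -4.000e-01 -4.480e+01] turn deg -3.62
```

View pics/c7.png

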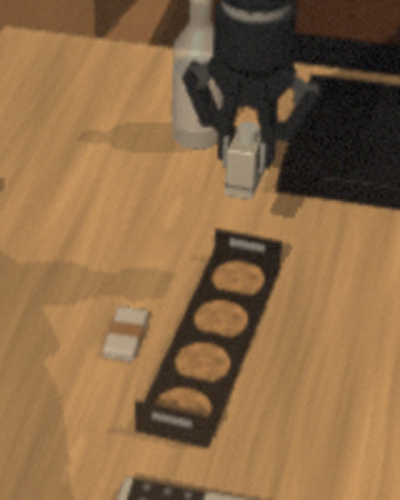

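The flask is held upright with its underside at about z 0.13, which clears the tall bottle in the rack (0.102). Carrying it over.

Request:
send_rows(deltas=[-12,-1,-2,0,1,-20,-1,-2,0,1,-28,-1,-2,0,1,-32,-1,-2,0,1,-32,-1,-2,0,1,-32,0,-2,0,1,-32,0,-2,0,1,-32,0,-2,0,1,-32,0,-2,0,1,-32,0,-2,0,1])

```text
t: 30.7
position: [0.5068, -0.0481, 0.1555]
orientation: [-1.179, 1.261, -1.255]
contact_force: [1.1, -0.3, -0.3]
grip_width: 0.0295
```

Request:
send_rows(deltas=[-32,0,-2,0,1,-32,0,-2,0,1,-32,0,-2,0,1,-32,0,-2,0,1,-32,0,-2,0,1,-32,0,-2,0,1,-32,0,-2,0,1,-32,0,-2,0,1,-32,0,-2,0,1,-32,0,-2,0,1])

```text
t: 31.53
position: [0.5076, 0.2715, 0.1553]
orientation: [-1.181, 1.26, -1.257]
contact_force: [0.9, 0.3, -0.8]
grip_width: 0.0293
```

Request:
send_rows(deltas=[-28,0,-2,0,1,-20,0,-2,0,1,-10,0,-1,0,1,0,0,0,-3.6,1,0,0,0,0,1,0,0,0,0,1])

```text
t: 32.03
position: [0.5078, 0.3274, 0.1561]
orientation: [-1.21, 1.214, -1.213]
contact_force: [0.2, -0.3, -0.1]
grip_width: 0.0294
```

Run:
```python
from h import *
go(.5095,.3283,.0305,-.003)
a=snap('top','t8.png')
```

```text
at [0.5078 0.3274 0.1561] jaw -0.0047 F [ 0.2 -0.3 -0.1] w 0.0294 t 32.0333 q [ 0.43  0.34  1.54 -0.    1.27  0.43]
shift mm [ -1.1 125.6   2. ] turn deg -0.1
```

Request:
send_rows(deltas=[-0.5,12,1,0,1,0,18,0,0,1,0,20,0,0,1,0,20,0,0,1,0,18,0,0,1,0,12,0,0,1,0,8,0,0,1,0,5,0,0,1,0,0,0,0,1,0,0,0,0,1])

```text
t: 32.92
position: [0.5104, 0.3287, 0.0448]
orientation: [-1.206, 1.211, -1.212]
contact_force: [-0.5, 0.2, -0.4]
grip_width: 0.0295
```

Run:
```python
from h import *
go(.5095,.3283,.0305,-.003)
b=snap('side','s8.png')
cv2.imwrite('pics/c8.png',cv2.resize(b['pixels'][180:370,160:320,::-1],None,fx=3,fy=3,interpolation=2))
```

```text
at [0.5104 0.3287 0.0448] jaw -0.0036 F [-0.5  0.2 -0.4] w 0.0295 t 32.9167 q [0.43 0.48 1.6  0.   1.06 0.43]
shift mm [ 0.4 14.3 -0.9] turn deg -0.04
```

View pics/c8.png

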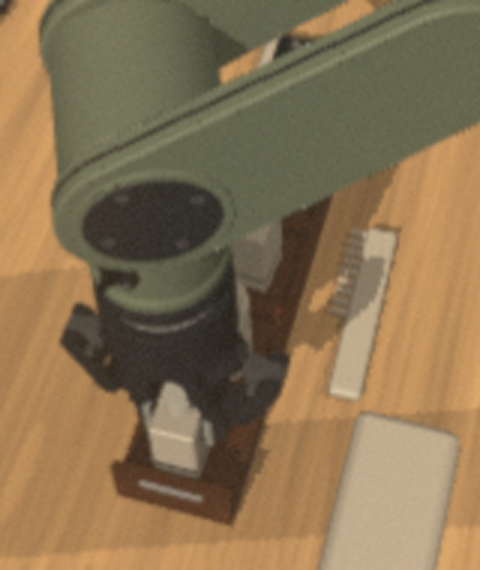

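The flask is lined up inside the leftmost bay, clear of the end wall. Lowering the last 13 mm and releasing.

Request:
send_rows(deltas=[0,6,0,0,1,0,4,0,0,1,0,2,0,0,1,0,1,0,0,1,0,0,0,0,1,0,0,0,0,1])

```text
t: 33.47
position: [0.5099, 0.3286, 0.0312]
orientation: [-1.208, 1.212, -1.212]
contact_force: [-0.1, 0.3, -1.2]
grip_width: 0.0296
```

Request:
send_rows(deltas=[0,1,0,0,1,0,0,0,0,1,0,0,0,0,0.6,0,0,0,0,0.5,0,0,0,0,0.4,0,0,0,0,0.3,0,0,0,0,0.2,0,0,0,0,0.1,0,0,0,0,0.1,0,0,0,0,0.1])

```text
t: 34.3
position: [0.5099, 0.3286, 0.0303]
orientation: [-1.208, 1.212, -1.212]
contact_force: [1.0, 0.8, -0.4]
grip_width: 0.0771
```

Request:
send_rows(deltas=[0,-10,0,0,0.1,0,-20,0,0,0.1,0,-25,0,0,0,0,-25,0,0,0,0,-25,0,0,0,0,-25,0,0,0,0,-25,0,0,0,0,0,0,0,0])

```text
t: 34.97
position: [0.5136, 0.3304, 0.193]
orientation: [-1.195, 1.205, -1.213]
contact_force: [0.6, 0.0, 1.4]
grip_width: 0.0855
```

Request:
send_rows(deltas=[30,0,0,0,0,36,0,0,0,0,36,0,0,0,0,36,0,0,0,0,36,0,0,0,0,36,0,0,0,0,36,0,0,0,0,36,0,0,0,0,36,0,0,0,0,36,0,0,0,0])

```text
t: 35.8
position: [0.5082, -0.0271, 0.1855]
orientation: [-1.207, 1.211, -1.212]
contact_force: [1.1, -0.0, -0.3]
grip_width: 0.0855
```

Request:
send_rows(deltas=[36,0,0,0,0,36,0,0,0,0,36,0,0,0,0,20,0,0,0,0,0,0,0,0,0,0,0,0,0,0])

```text
t: 36.3
position: [0.508, -0.1543, 0.1852]
orientation: [-1.206, 1.214, -1.213]
contact_force: [-0.5, -0.1, -0.1]
grip_width: 0.0852
```

Run:
```python
from h import *
b=snap('side','s9.png');a=snap('top','t9.png')
A=cv2.resize(a['pixels'][170:220,85:220,::-1],None,fx=3,fy=3,interpolation=2);B=cv2.resize(b['pixels'][200:360,180:300,::-1],None,fx=3,fy=3,interpolation=2)
A=cv2.copyMakeBorder(A,0,B.shape[0]-A.shape[0],0,0,0);cv2.imwrite('pics/c9.png',np.hstack([A,B]))
```

```text
(no output)
```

View pics/c9.png

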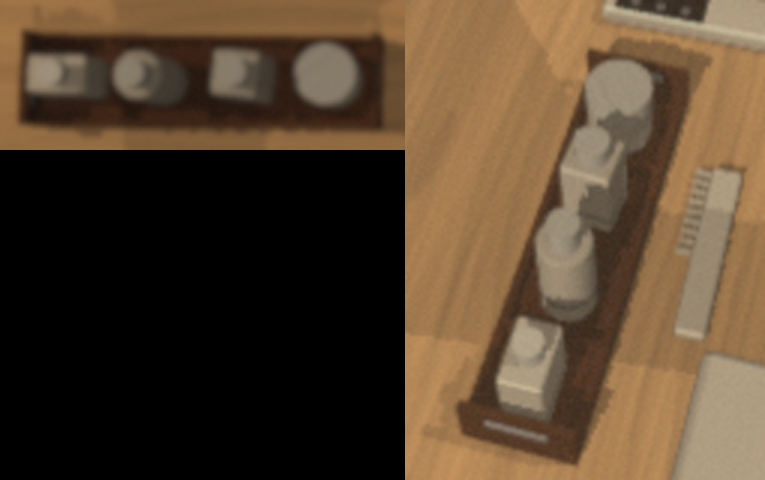

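All four are upright in the rack. One numeric check of the cap centres in both views, in the rack frame.

Run:
```python
from h import *
a=dict(np.load('pics/t9.npz'));b=dict(np.load('pics/s9.npz'))
for n,z,t,s,y in(('flask',.076,(54,72),(529,340),.105),('tall',.102,(136,75),(565,226),.035),('square',.088,(237,70),(596,143),-.035),('jar',.058,(327,74),(620,88),-.105)):
    P=onz(a,85+t[0]/3-.3,170+t[1]/3-.3,z);Q=onz(b,180+(s[0]-405)/3-.3,200+s[1]/3-.3,z)
    print(n,'top',((P-[.508,.2228,0])*1000)[:2].round(1),'side',((Q-[.508,.2228,0])*1000)[:2].round(1),'want y',y*1000)
print(r.read_state()['t'],r.job_done())
```

```text
flask top [  2.3 101.7] side [  0.5 106.2] want y 105.0
tall top [-2.  31.1] side [-3.4 39.9] want y 35.0
square top [  3.4 -41. ] side [ -2.  -32.7] want y -35.0
jar top [   3.3 -105.1] side [   0.9 -100.4] want y -105.0
the job is handed in; nothing more can be done
36.4 None
```

I moved all four toiletries from the tray to the rack in reverse order and handed the job in at about 36 s. From left to right, the tray held jar, square, tall, flask; the rack now holds flask, tall, square, jar.

- **Position:** the cap centres, checked in both camera views, lie within about 6 mm of the bay middles along the row and 4 mm across. The limits are 16 mm and 18 mm.
- **View disagreement:** the top and side views differ by 4–9 mm along the row, worst for the tall and square bottles. I put this down to calibration error and reading the pixels by eye; their average is within about 3 mm of each bay middle.
- **Standing:** the last pictures show all four upright. I released each one at the height expected for the bay floor but did not measure its height separately.
- **Robot:** the arm was clear of everything at hand-in. Contact forces stayed under about 7 N in the readings I took, and no check failed.

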